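# Back a ratchet bending wheel off by one notch

### The job

The smith's bending wheel has been wound one notch too far. Lift the red pawl out of the wheel by pushing its weighted cross-bar over until it tips back and stays up, then push one of the brass pegs to turn the wheel backward (clockwise seen from above) by one notch, and tip the pawl back so that it drops fully down into that notch. Everything is done by pushing and nothing is picked up: leave the collar on the hub and the bushing on the plate in their places and do not disturb the other things on the bench.

Things in the scene. Friction and masses are not known exactly. Their poses are not given: they have to be found in the camera images.
- bender: green base plate of the bending wheel, fixed to the bench, 230 x 310 mm, 12 mm thick. Origin at bench height on the wheel's upright axis; the plate reaches 115 mm either way along its x and from -110 to +200 mm along its y. The pawl stands on its +y side and swings in its y-z plane (x = 0). Its +y is within 30 degrees of the bench's left.
- hub (a point): point on the wheel's axis at the height of the wheel's flat upper face (34 mm above the bench). The wheel is a dark steel disc 188 mm across with 8 saw teeth (45 degrees apart, 12 mm high, 22 mm long, at radius 72 to 94 mm) on that face along the rim. A hub pin of 22 mm diameter stands 36 mm up in the middle, the loose collar over it.
- wheel (a joint): wheel angle in rad, counterclockwise from above positive (forward, winding); starts within 0.12 of 0. Backward = clockwise = decreasing. One notch is 0.785 rad (45 degrees). The pawl drops fully in only within 0.18 rad of a multiple of 0.785; while it is down, a tooth blocks the wheel beyond that. It turns stiffly (about 2.5 N at a peg) and stays where it is left.
- peg0 (a point): top centre of brass peg 0: four upright brass pegs 12 mm in diameter stand 46 mm above the wheel's face (tops 80 mm above the bench) on a circle of 52 mm radius about the axis, 90 degrees apart. With the wheel at 0, peg 0 lies 45 degrees from the plate's +x towards its +y; pegs 1, 2, 3 follow counterclockwise.
- peg1 (a point): top centre of brass peg 1 (see peg 0)
- peg2 (a point): top centre of brass peg 2 (see peg 0)
- peg3 (a point): top centre of brass peg 3 (see peg 0)
- pawl_bar (a point): centre of the pawl's weighted cross-bar: red horizontal cylinder, 26 mm in diameter, 44 mm long, parallel to the plate's x, on a 10 mm stem. Pawl down: 112 mm above the bench, 120 mm from the wheel's axis; tipped up: 97 mm above the bench, 184 mm from the axis. Push it away from the wheel (plate's +y) to lift the pawl, towards the wheel to drop it.
- pawl_nose (a point): middle of the underside of the pawl's nose (12 mm wide, 14 mm long): pawl down, 82 mm from the wheel's axis, 1 mm above the wheel's face. The hinge, parallel to the plate's x, lies 140 mm from the axis and 52 mm above the bench, between two green cheeks (26 mm along y, 34 mm wide over both, 64 mm high). The red arm is 12 mm wide, 10 mm thick.
- pawl (a joint): angle of the pawl in rad: 0 fully down in a notch, 1.1 tipped up against its stop. It is weighted: its balance point lies near 0.55; from below that it falls down to the wheel by itself, from beyond it falls back to 1.1 and stays, the arm then standing steeply up in front of the hinge. It takes 1 to 2 N at the cross-bar.
- collar_mid (a point): centre of the loose steel collar on the hub pin (48 mm outside diameter, 28 mm high, 27 mm bore), resting on the wheel; to be left there
- bushing_mid (a point): centre of a loose dark steel bushing, 24 mm in diameter, 30 mm high, standing on the base plate beside the pawl; to be left alone
- hammer_grip (a point): grip of the hammer lying on the bench to the right of the machine; to be left alone
- oil_mid (a point): centre of a yellow oil bottle, 56 mm in diameter, 140 mm high, standing left of the machine; to be left alone
- rivets_mid (a point): centre of an amber jar, 70 mm in diameter, 85 mm high, standing left of the machine; to be left alone
- billet_mid (a point): centre of a dark steel billet 40 x 40 x 50 mm, standing left of the machine; to be left alone
Mind the look-alikes: they are no part of the job. Leave any blue or purple look-alike of the part that bears collar_mid alone.

How it is judged:
By the outcome, as a careful person would: the job done as asked, in the order asked, and still so for the second after the job is handed in, with the robot touching nothing.
It also fails if it takes over 58 s, if anything falls off the work surface, if the arm or the gripper's body presses on something with over 40 N, if the wrist force passes 120 N, or if a joint passes its speed limit or range.

### The arm

A 6-joint arm with a two-finger parallel gripper is mounted at the origin on the work surface. World frame = base frame: x ahead of the robot, y to its left, z up, the work surface at z = 0. Lengths are in m, angles in rad, forces in N, time in s.
With the tool pointing down it reaches from about 0.2 to 0.875 m from the base axis. Payload 3.4 kg.
Tool frame: the origin (TCP) lies between the finger pads; the fingertips stand 11 mm ahead of it and the grasp point (between the pads) lies 8 mm behind it; z points along the fingers, y is the line along which they close (so a half turn about z gives the same grasp; the last joint's range is limited). The gripper opens to 94 mm and grips with 3 to 60 N. Pads are 16 mm wide; open, the fingers measure 119 mm over their backs; the gripper's body (75 mm by 177 mm) begins 78 mm behind the grasp point.
Start: joints at [1.141, 0.276, 1.505, -0, 1.361, -0.121], TCP at [0.175, 0.548, 0.195] pointing down, gripper open.
Joint ranges: [-2.89, 2.89], [-0.75, 2.08], [0.22, 2.7], [-1.18, 4.32], [0.11, 2.71], [-2.7, 2.7]. Speed limits (rad/s): [2.57, 2.57, 3.14, 3.14, 3.14, 3.14].

### API

Orientations are given as a unit quaternion [x, y, z, w].
In Python, from station import env, grab_frame gives the robot as it stands. The module is installed in compiled form; this text tells all that it offers.
- The arm moves only by the shell command python3 -m creep 'ROWS' [FORCE]. ROWS is JSON, a list of rows, each a list of 7 numbers: the shift along the tool's x, y, z in cm, then the turn, a rotation vector about the tool's x, y, z in rad, then the opening in per cent of the stroke, from 0 (shut) to 100 (fully open). A call has exactly 10 rows; each row is the pose to reach, as a shift and turn from the pose commanded when the call began, along the tool's axes at that moment; what a row does not reach only later rows make up. A row lasts 1/12 s, in which the tool goes at most 41.7 mm and 7.16 degrees, less where a joint would pass 70% of its speed; a pose out of reach is approached as far as the arm can. A call with a gripper value outside its range is refused whole. The fingers move at their own pace and stop on an object; FORCE is the grip in N (left out, the last holds). Time passes only in rows, so rows that repeat a pose let the fingers close, or fill a call up. It gives the time, the measured TCP pose, the force, the opening and the grip force at its end, in the units of the state.
- env.get_state(): the state, without advancing time (a new reading comes with each control period).
- grab_frame(name): name is "scene" or "top"; returns a dict with "img" (384x512x3 uint8, red, green, blue), "range_z" (384x512 float32, m along the optical axis (not along the pixel's ray), 0 where there is no reading), "fx", "fy", "cx", "cy" (pixels), "camera_from_world" (4x4, takes a point from world to camera coordinates). Camera axes: x right, y down, z forward; pixel columns grow to the right and rows downward; lengths in m; the calibration is good to about 2 mm. A picture is of the moment at which its call begins.
- env.finish_job(): hands the job in; it is judged then, once.
The state is a dict: "clock": time; "joints": joint angles; "dq": joint speeds; "tau": joint torques, N m; "tool_pos": TCP position; "eef_rot": TCP orientation; "wrist_force": force on the tool from outside, world axes, zero at the start; "ft_torque": the same for the moment, N m; "width": finger opening in m; "grip_force": force on a finger pad.
Only numpy, scipy, OpenCV 4.12 (cv2) and the standard library are available. Lean on these libraries where they do the work, as an engineer would, in place of code of your own. Each camera call takes 0.05 s, during which the arm holds its last target. There are 200 camera calls.

## Working session

There is one attempt and no reset: what is moved stays moved. The work goes in short steps, Python scripts to look and compute and a shell command to move; the robot and the scene stay as the last step left them, time stands still between calls to the robot, and variables do not carry over. Pictures are saved under pics/ and viewed, at most 10 in all, crops included, and the job is handed in when it is done.

```bash
mkdir -p pics
cat > h.py <<'E'
import numpy as np, cv2
from station import env, grab_frame
def save(f,name,box=None,s=1):
    im=f["img"][:,:,::-1]
    if box: im=im[box[1]:box[3],box[0]:box[2]]
    cv2.imwrite("pics/"+name,cv2.resize(im,None,fx=s,fy=s,interpolation=cv2.INTER_CUBIC))
def cam(f):
    T=np.linalg.inv(f["camera_from_world"]); return T[:3,:3],T[:3,3]
def ray(f,u,v):
    R,c=cam(f); return c,R@np.array([(u-f["cx"])/f["fx"],(v-f["cy"])/f["fy"],1])
def onz(f,u,v,z):
    c,d=ray(f,u,v); return c+d*(z-c[2])/d[2]
def cloud(f):
    v,u=np.mgrid[:384,:512]; z=f["range_z"]; R,c=cam(f)
    P=np.stack([(u-f["cx"])/f["fx"]*z,(v-f["cy"])/f["fy"]*z,z],-1)@R.T+c
    P[z==0]=np.nan; return P
E
python3 - <<'E'
from h import *
a=grab_frame("scene");b=grab_frame("top")
im=np.vstack([a["img"],b["img"]])
save(a,"s0.png",None,1.5);save(b,"t0.png",None,1.5)
import pickle;pickle.dump((a,b),open("f0.pkl","wb"))
for f in(a,b):print(cam(f)[1],f["fx"])
s=env.get_state();print(s)
E
```

```text
[ 1.2965425  -0.40125145  1.0521072 ] 435.13457827887106
[4.10847357e-01 3.94085704e-04 1.44367822e+00] 403.87930972056336
{'clock': 0.1, 'joints': array([ 1.14101426e+00,  2.76512575e-01,  1.50595868e+00, -9.44893255e-07,
        1.36072659e+00, -1.20977001e-01]), 'dq': array([-1.52473903e-03, -2.09152346e-04, -3.09306339e-03, -1.72504115e-04,
        6.96529978e-04, -1.64567843e-05]), 'tau': array([ 2.68577787e-03, -4.05460489e+01, -2.37778902e+01,  7.02222995e-02,
        2.99498951e-02, -4.38405323e-05]), 'tool_pos': array([0.17453067, 0.54733099, 0.19392128]), 'eef_rot': array([ 1.53789622e-01,  9.88103288e-01, -7.72483120e-04, -2.17791532e-04]), 'wrist_force': array([-0.19302659,  0.70420182,  0.09465762]), 'ft_torque': array([ 0.03371548,  0.03347372, -0.03409553]), 'grip_force': 0.0, 'width': 0.09410873664058086}
```

View pics/s0.png

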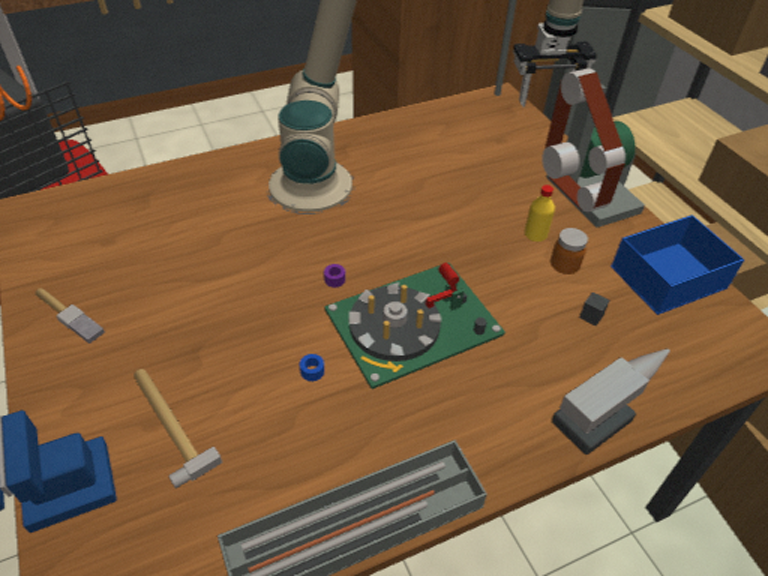

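View pics/t0.png

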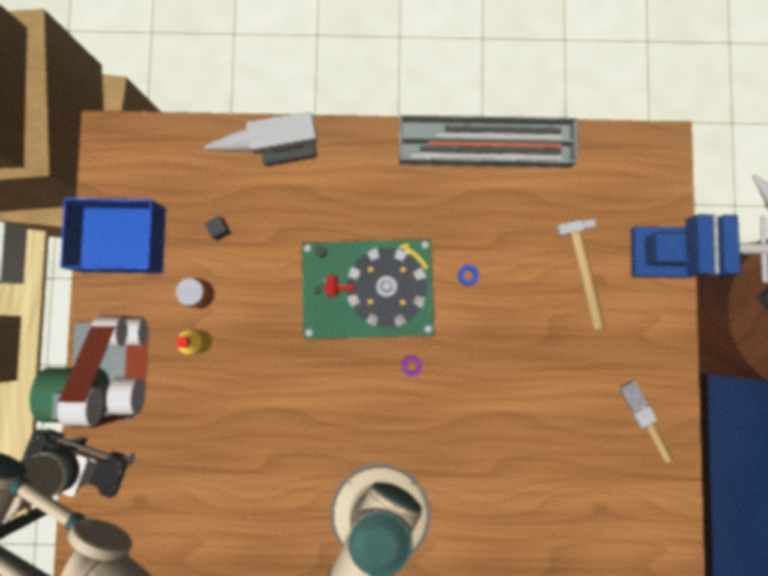

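The scene view (×1.5) shows the plate around (415,325), the wheel hub at (396,310) and the red bar at (450,272). In the top view the hub is at (387,286) and the bar at (332,287), so the plate's +y points to the left. The steel collar is on the hub. The purple ring (411,366) and the blue ring (468,275) are the look-alikes.

Run:
```python
from h import *
import pickle
a,b=pickle.load(open("f0.pkl","rb"))
f=b
hsv=cv2.cvtColor(f["img"],cv2.COLOR_RGB2HSV)
g=cv2.inRange(hsv,(55,60,30),(85,255,255)); g[:, :190]=0; g[:,300:]=0; g[230:]=0;g[:150]=0
ys,xs=np.nonzero(g); P=np.array([onz(f,x,y,.012)[:2] for x,y in zip(xs,ys)],np.float32)
r=cv2.minAreaRect(P);print(r); bx=cv2.boxPoints(r);print(bx)
# long axis pointing to +y
e=[bx[1]-bx[0],bx[2]-bx[1]];L=max(e,key=np.linalg.norm);L=L/np.linalg.norm(L);L*=np.sign(L[1])
c=np.array(r[0]);hub=c-.045*L;X=np.array([L[1],-L[0]])
print("hub",hub,"Y",L,"yaw deg",np.degrees(np.arctan2(-L[0],L[1])))
def blob(mask,f,z,nm):
    n,l,s,ce=cv2.connectedComponentsWithStats(mask)
    for i in range(1,n):
        if s[i,4]>=4:
            p=onz(f,*ce[i],z)[:2]; d=p-hub
            print(nm,s[i,4],ce[i].round(1),p.round(4),"plate",(d@X).round(4),(d@L).round(4),np.degrees(np.arctan2(d@L,d@X)).round(1))
for f,n in((b,"top"),(a,"scene")):
    hsv=cv2.cvtColor(f["img"],cv2.COLOR_RGB2HSV)
    roi=np.zeros((384,512),np.uint8)
    if n=="top": roi[155:232,195:295]=255
    else: roi[170:260,215:340]=255
    blob(cv2.inRange(hsv,(12,110,110),(28,255,255))&roi,f,.075 if n=="top" else .06,n+" brass")
    red=(cv2.inRange(hsv,(0,150,70),(6,255,255))|cv2.inRange(hsv,(174,150,70),(180,255,255)))&roi
    blob(red,f,.112,n+" red")
    P=cloud(f)[red>0]; Q=P[P[:,2]>.1]; print(np.nanmean(Q,0),np.nanmax(P[:,2]))
    d=Q[:,:2]-hub; print("bar plate extents",(d@X).min(),(d@X).max(),(d@L).min(),(d@L).max())
    G=P
save(a,"s1.png",(205,160,345,265),5.5)
```

```text
((0.522531270980835, 0.04064609110355377), (0.2226763218641281, 0.3021574318408966), 2.7396912574768066)
[[ 0.40409902  0.18623035]
 [ 0.4185417  -0.11558174]
 [ 0.64096355 -0.10493816]
 [ 0.6265209   0.19687392]]
hub [ 0.5246822  -0.00430248] Y [-0.04779853  0.99885696] yaw deg 2.7396977
top brass 2039 [244.5 195. ] [0.5079 0.0388] plate -0.0147 0.0438 108.5
top brass 77 [275.8 169.6] [ 0.5965 -0.0666] plate 0.0688 -0.0657 -43.7
top brass 12 [246.5 179.5] [0.5608 0.033 ] plate 0.0379 0.0355 43.2
top brass 11 [268.1 179.6] [ 0.5616 -0.0406] plate 0.0351 -0.038 -47.3
top brass 8 [246.5 201. ] [0.4875 0.0316] plate -0.0355 0.0376 133.3
top brass 10 [268.  201.2] [ 0.488  -0.0414] plate -0.0384 -0.0353 -137.4
top red 129 [223.3 190.5] [0.5189 0.1082] plate -0.0004 0.1127 90.2
[0.51911982 0.11551948 0.1225043 ] 0.1289222728648005
bar plate extents -0.019636229145939516 0.020528966244161482 0.10922748941874394 0.13319586538687092
scene brass 5259 [282.5 214.4] [0.5744 0.0343] plate 0.0515 0.0362 35.1
scene brass 13 [269.1 191.3] [0.4734 0.0383] plate -0.0492 0.045 137.6
scene brass 24 [247.4 201.6] [ 0.4861 -0.0413] plate -0.0403 -0.0351 -138.9
scene brass 10 [279.5 207.2] [0.5454 0.0389] plate 0.0227 0.0422 61.7
scene brass 5 [280. 211.] [0.5595 0.0335] plate 0.0366 0.0361 44.6
scene brass 23 [257.4 218. ] [ 0.5573 -0.04  ] plate 0.0309 -0.0373 -50.3
scene brass 5 [279.4 215.4] [0.5742 0.0242] plate 0.0509 0.0261 27.2
scene brass 85 [255.1 242.6] [ 0.6366 -0.0833] plate 0.1081 -0.0843 -38.0
scene red 220 [296.3 189.2] [0.5407 0.0935] plate 0.0207 0.0969 77.9
[0.52444205 0.11056883 0.11869943] 0.12746035196197625
bar plate extents -0.023803535725147543 0.022374287900757774 0.10379388416901032 0.1289837666623668
```

View pics/s1.png

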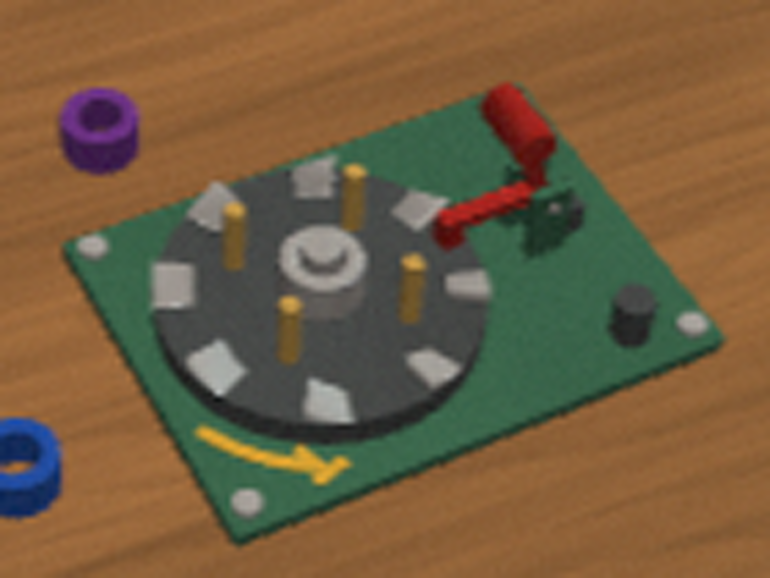

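The measurements agree with the description: hub (0.5247, -0.0043), plate yaw about 2.7°, wheel about -2° and bar about (0.519, 0.116, 0.112). I'll swing the arm in well clear of everything, shut the gripper and align the tool's y with the plate's y.

```bash
python3 -m creep '[[-2,-3.2,-1,0,0,-0.04,0],[-4.4,-6.6,-2,0,0,-0.08,0],[-6.8,-10,-3,0,0,-0.12,0],[-9.2,-13.4,-4,0,0,-0.16,0],[-11.4,-17,-5,0,0,-0.2,0],[-13.8,-20.4,-5,0,0,-0.24,0],[-16.2,-23.8,-5,0,0,-0.28,0],[-18.6,-27.2,-5,0,0,-0.32,0],[-21,-30.6,-5,0,0,-0.357,0],[-23,-33.6,-5,0,0,-0.357,0]]' 20
cat >> h.py <<'E'
hub=np.array([.5247,-.0043]);L=np.array([-.0478,.9989]);X=np.array([L[1],-L[0]])
def pose():
    from scipy.spatial.transform import Rotation as R
    s=env.get_state();p=s["tool_pos"];d=p[:2]-hub;M=R.from_quat(s["eef_rot"]).as_matrix()
    print("t",s["clock"],"plate x,y",(d@X).round(4),(d@L).round(4),"tip z",round(p[2]-.011,4),"yaw err",np.arctan2(M[:2,1]@X,M[:2,1]@L).round(3),"F",s["wrist_force"].round(1),"w",s["width"].round(4))
E
python3 -c "from h import *;pose()"
```

```text
clock: 0.93
tool_pos: [0.2915, 0.1559, 0.2446]
eef_rot: [-0.025, 1.0, 0.0, 0.0]
wrist_force: [1.3, 0.1, 0.5]
width: 0.0305
grip_force: 0.0Traceback (most recent call last):
  File "<string>", line 1, in <module>
    from h import *;pose()
                    ~~~~^^
  File "h.py", line 21, in pose
    print("t",s["clock"],"plate x,y",(d@X).round(4),(d@L).round(4),"tip z",round(p[2]-.011,4),"yaw err",np.arctan2(M[:2,1]@X,M[:2,1]@L).round(3),"F",s["wrist_force"].round(1),"w",s["width"].round(4))
                                                                                                                                                                                   ^^^^^^^^^^^^^^^^
AttributeError: 'float' object has no attribute 'round'
```

```bash
sed -i 's/s\["width"\].round(4)/s["width"]/' h.py
python3 -m creep '[[-3.2,-1.3,0,0,0,0,0],[-6.4,-2.6,0,0,0,0,0],[-9.6,-3.9,0,0,0,0,0],[-12.8,-5.2,0,0,0,0,0],[-16,-6.5,0,0,0,0,0],[-19.2,-7.8,0,0,0,0,0],[-22.5,-9.1,0,0,0,0,0],[-22.5,-9.1,3,0,0,0,0],[-22.5,-9.1,6,0,0,0,0],[-22.5,-9.1,8,0,0,0,0]]'
python3 -c "from h import *;pose();f=grab_frame('scene');save(f,'s2.png',(205,110,345,265),4)"
```

```text
clock: 1.77
tool_pos: [0.52, 0.0773, 0.1616]
eef_rot: [-0.024, 1.0, 0.0, -0.002]
wrist_force: [-0.4, -0.2, -0.0]
width: 0.0003
grip_force: 0.0
t 1.7667 plate x,y -0.0008 0.0817 tip z 0.1506 yaw err 0.001 F [-0.4 -0.2 -0. ] w 0.0002517776809216107
```

View pics/s2.png

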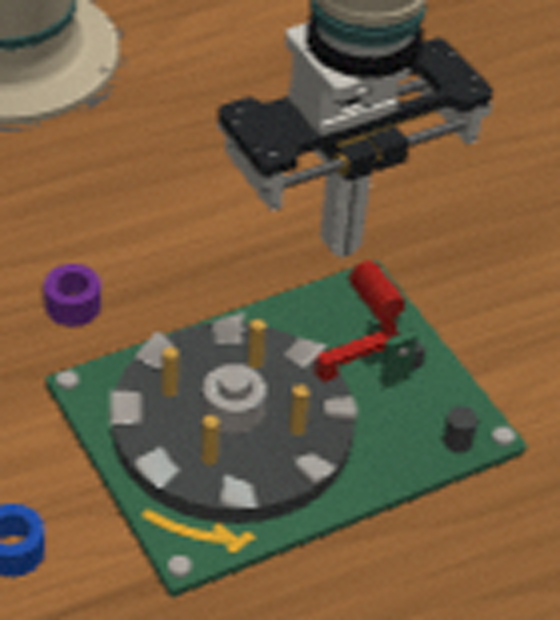

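The picture shows the shut fingers at (345,250), above the nose and on the wheel side of the bar. I'll descend and push the bar away from the wheel.

```bash
python3 -m creep '[[0,0,2.5,0,0,0,0],[0,0,5,0,0,0,0],[0,0,5,0,0,0,0],[0,0.8,5,0,0,0,0],[0,1.6,5,0,0,0,0],[0,2.3,5,0,0,0,0],[0,3,5,0,0,0,0],[0,3.7,5,0,0,0,0],[0,4.4,5,0,0,0,0],[0,5,5,0,0,0,0]]'
python3 -m creep '[[0,0.4,0,0,0,0,0],[0,0.8,0,0,0,0,0],[0,1,0,0,0,0,0],[0,1,0,0,0,0,0],[0,1,0,0,0,0,0],[0,1,-3,0,0,0,0],[0,1,-6,0,0,0,0],[0,1,-8,0,0,0,0],[0,1,-8,0,0,0,0],[0,1,-8,0,0,0,0]]'
python3 -c "from h import *;pose();f=grab_frame('scene');save(f,'s3.png',(205,110,345,265),4)"
```

```text
clock: 2.65
tool_pos: [0.5186, 0.1288, 0.1151]
eef_rot: [-0.024, 1.0, 0.0, 0.0]
wrist_force: [-0.2, -0.1, 1.4]
width: 0.0005
grip_force: 0.0
clock: 3.48
tool_pos: [0.5187, 0.1374, 0.1954]
eef_rot: [-0.024, 1.0, 0.0, 0.001]
wrist_force: [-0.4, -0.1, -0.6]
width: 0.0006
grip_force: 0.0
t 3.4833 plate x,y 0.0007 0.1419 tip z 0.1844 yaw err 0.0 F [-0.4 -0.1 -0.6] w 0.0006157045412714523
```

View pics/s3.png

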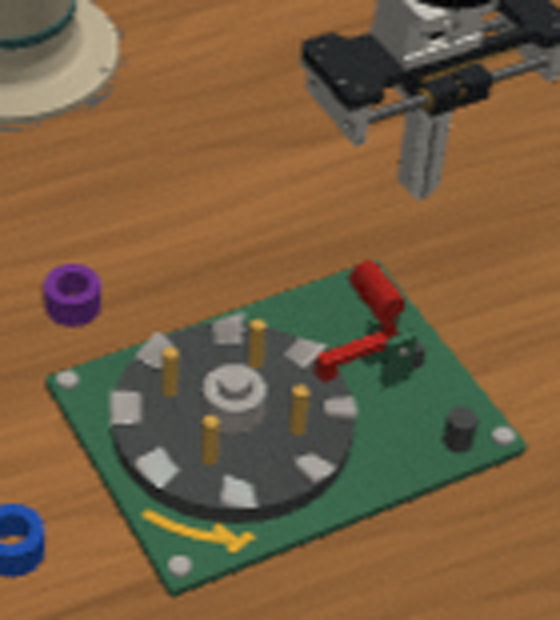

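The pawl is still down, so it fell back. I'll repeat the push a little lower and further, and check while the bar is being held.

```bash
python3 -m creep '[[0,-3,0,0,0,0,0],[0,-6,0,0,0,0,0],[0,-6,2.5,0,0,0,0],[0,-6,5,0,0,0,0],[0,-6,7.5,0,0,0,0],[0,-6,8.5,0,0,0,0],[0,-6,8.5,0,0,0,0],[0,-5.4,8.5,0,0,0,0],[0,-4.8,8.5,0,0,0,0],[0,-4.2,8.5,0,0,0,0]]'
python3 -m creep '[[0,0.5,0,0,0,0,0],[0,1,0,0,0,0,0],[0,1.5,0,0,0,0,0],[0,2,0,0,0,0,0],[0,2.5,0,0,0,0,0],[0,3,0,0,0,0,0],[0,3.4,0,0,0,0,0],[0,3.4,0,0,0,0,0],[0,3.4,0,0,0,0,0],[0,3.4,0,0,0,0,0]]'
python3 -c "from h import *;pose();f=grab_frame('scene');save(f,'s4.png',(205,110,345,265),4)"
```

```text
clock: 4.37
tool_pos: [0.5211, 0.0966, 0.1109]
eef_rot: [-0.024, 1.0, 0.0, 0.001]
wrist_force: [-0.0, 0.4, 0.1]
width: 0.0006
grip_force: 0.0
clock: 5.2
tool_pos: [0.5196, 0.1307, 0.1156]
eef_rot: [-0.025, 1.0, 0.0, 0.003]
wrist_force: [-6.6, -1.0, 27.6]
width: 0.0004
grip_force: 12.8
t 5.2 plate x,y 0.0014 0.1351 tip z 0.1046 yaw err -0.001 F [-6.6 -1.  27.6] w 0.0003585486413784703
```

View pics/s4.png

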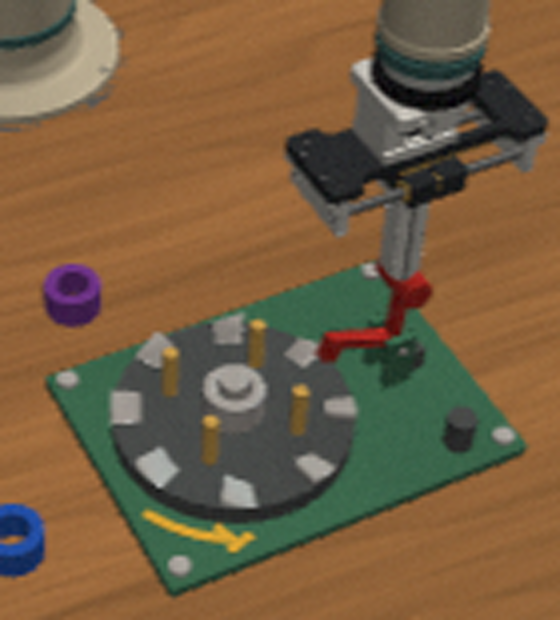

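```bash
cat >> h.py <<'E'
def red(f):
    hsv=cv2.cvtColor(f["img"],cv2.COLOR_RGB2HSV)
    m=(cv2.inRange(hsv,(0,150,50),(6,255,255))|cv2.inRange(hsv,(174,150,50),(180,255,255)))
    P=cloud(f)[m>0]; d=P[:,:2]-hub; q=np.c_[d@X,d@L,P[:,2]]
    return q[(abs(q[:,0])<.05)&(q[:,1]>.05)&(q[:,1]<.23)]
E
python3 - <<'E'
from h import *
f=grab_frame('scene'); q=red(f); q=q[np.argsort(q[:,1])]
for y0 in np.arange(.06,.22,.01):
    s=q[(q[:,1]>=y0)&(q[:,1]<y0+.01)]
    if len(s): print(round(y0,3),len(s),"x",s[:,0].min().round(3),s[:,0].max().round(3),"z",s[:,2].min().round(3),s[:,2].max().round(3))
g=grab_frame('top');
save(f,'s5.png',(280,160,330,215),10)
save(g,'t5.png',(200,165,260,215),10)
i=np.hstack([cv2.resize(cv2.imread('pics/s5.png'),(400,440)),cv2.resize(cv2.imread('pics/t5.png'),(400,333))[:0] if 0 else cv2.resize(cv2.imread('pics/t5.png'),(400,440))]);cv2.imwrite('pics/c5.png',i)
E
```

```text
0.07 17 x -0.005 0.007 z 0.061 0.079
0.08 16 x -0.006 0.006 z 0.058 0.077
0.09 11 x -0.007 0.007 z 0.067 0.076
0.1 10 x -0.002 0.007 z 0.062 0.071
0.11 14 x -0.009 0.009 z 0.055 0.069
0.12 25 x -0.011 0.022 z 0.052 0.124
0.13 56 x -0.015 0.023 z 0.056 0.13
0.14 28 x -0.0 0.024 z 0.058 0.13
0.15 2 x 0.019 0.019 z 0.117 0.121
```

View pics/c5.png

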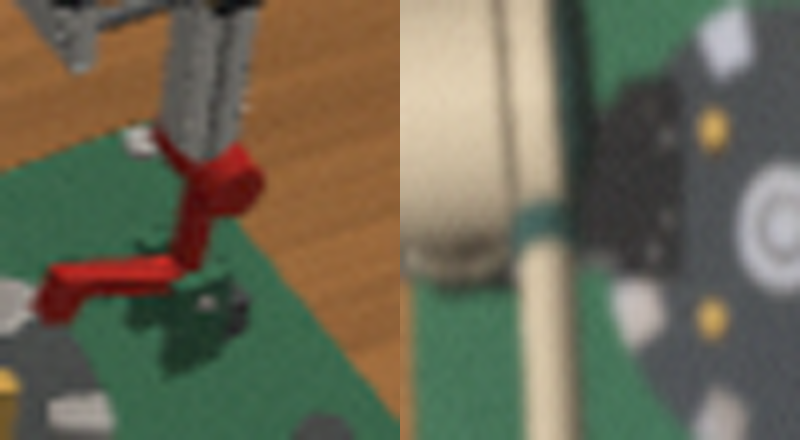

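Run:
```python
from h import *
f=grab_frame('scene'); P=cloud(f).reshape(-1,3); C=f["img"].reshape(-1,3).astype(int)
d=P[:,:2]-hub; q=np.c_[d@X,d@L,P[:,2]]
gray=(C.max(1)-C.min(1)<40)
k=gray&(abs(q[:,0])<.03)&(q[:,1]>.08)&(q[:,1]<.19)&(q[:,2]>.085)&(q[:,2]<.18); s=q[k]
for z0 in np.arange(.085,.18,.01):
    t=s[(s[:,2]>=z0)&(s[:,2]<z0+.01)]
    if len(t): print(round(z0,3),len(t),t.min(0).round(3),t.max(0).round(3))
print(env.get_state()["wrist_force"],env.get_state()["tau"].round(1),env.get_state()["ft_torque"].round(2))
```

```text
0.085 3 [-0.007  0.135  0.086] [-0.004  0.136  0.092]
0.095 1 [-0.006  0.135  0.097] [-0.006  0.135  0.097]
0.105 3 [-0.017  0.127  0.111] [0.01  0.129 0.115]
0.115 1 [-0.008  0.127  0.116] [-0.008  0.127  0.116]
0.125 10 [-0.01   0.122  0.127] [0.01  0.142 0.134]
0.135 23 [-0.004  0.119  0.136] [0.012 0.145 0.145]
0.145 26 [-0.005  0.12   0.146] [0.014 0.144 0.155]
0.155 23 [-0.005  0.118  0.157] [0.013 0.148 0.165]
0.165 24 [-0.003  0.119  0.165] [0.013 0.144 0.174]
0.175 16 [-0.005  0.119  0.176] [0.012 0.14  0.18 ]
[-6.34774614 -1.22540897 27.48924023] [ -0.4 -23.1 -15.7   0.   -2.7   0. ] [-0.11  1.36  0.02]
```

The range data put the shut fingertips on top of the bar at z≈0.127, which is higher than my tip estimate. I'll retreat and measure the true tip height in free air.

```bash
python3 -m creep '[[0,0,-2,0,0,0,0],[0,0,-5,0,0,0,0],[0,0,-8,0,0,0,0],[0,-2.5,-8,0,0,0,0],[0,-5.5,-8,0,0,0,0],[0,-5.5,-8,0,0,0,0],[0,-5.5,-8,0,0,0,0],[0,-5.5,-8,0,0,0,0],[0,-5.5,-8,0,0,0,0],[0,-5.5,-8,0,0,0,0]]'
cat >> h.py <<'E'
def finger(f):
    P=cloud(f).reshape(-1,3); C=f["img"].reshape(-1,3).astype(int)
    d=P[:,:2]-hub; q=np.c_[d@X,d@L,P[:,2]]
    s=env.get_state();p=s["tool_pos"];e=p[:2]-hub
    k=(C.max(1)-C.min(1)<40)&(abs(q[:,0]-e@X)<.03)&(abs(q[:,1]-e@L)<.04)&(abs(q[:,2]-p[2])<.04); t=q[k]
    for z0 in np.arange(-.04,.04,.005):
        r=t[(t[:,2]-p[2]>=z0)&(t[:,2]-p[2]<z0+.005)]-[e@X,e@L,p[2]]
        if len(r): print(z0.round(3),len(r),r.min(0).round(3),r.max(0).round(3))
E
python3 -c "
from h import *
pose();f=grab_frame('scene');finger(f);q=red(f);print('red',q.min(0),q.max(0))"
```

```text
clock: 6.23
tool_pos: [0.5209, 0.0758, 0.1895]
eef_rot: [-0.025, 1.0, 0.0, -0.0]
wrist_force: [-0.1, 0.5, 0.2]
width: 0.0
grip_force: 0.0
t 6.2333 plate x,y -0.0 0.0802 tip z 0.1785 yaw err -0.002 F [-0.1  0.5  0.2] w 4.572942489661675e-05
0.01 2 [ 0.009 -0.     0.015] [0.01  0.003 0.015]
0.015 7 [ 0.006 -0.01   0.016] [0.011 0.007 0.02 ]
0.02 13 [-0.007 -0.014  0.02 ] [0.012 0.01  0.025]
0.025 13 [-0.004 -0.014  0.025] [0.012 0.006 0.03 ]
0.03 14 [-0.002 -0.016  0.03 ] [0.012 0.008 0.035]
0.035 12 [-0.001 -0.015  0.035] [0.01  0.004 0.04 ]
red [-0.0215978   0.07073429  0.02507261] [0.02353907 0.13912341 0.12792295]
```

Shut, the tips stand about 13 mm behind the TCP, so they retract as the gripper closes. I'll go lower this time.

```bash
sed -i 's/"tip z",round(p\[2\]-.011/"tip z",round(p[2]+.013/' h.py
python3 -m creep '[[0,0,3,0,0,0,0],[0,0,6,0,0,0,0],[0,0,9,0,0,0,0],[0,0,10.3,0,0,0,0],[0,0,10.3,0,0,0,0],[0,0.6,10.3,0,0,0,0],[0,1.2,10.3,0,0,0,0],[0,1.8,10.3,0,0,0,0],[0,2.4,10.3,0,0,0,0],[0,3,10.3,0,0,0,0]]'
python3 -m creep '[[0,0.5,0,0,0,0,0],[0,1,0,0,0,0,0],[0,1.5,0,0,0,0,0],[0,2,0,0,0,0,0],[0,2.5,0,0,0,0,0],[0,3,0,0,0,0,0],[0,3.4,0,0,0,0,0],[0,3.4,0,0,0,0,0],[0,3.4,0,0,0,0,0],[0,3.4,0,0,0,0,0]]'
python3 -c "
from h import *
pose();f=grab_frame('scene');q=red(f);print(q[q[:,2]>.1].mean(0));print('red',q.min(0),q.max(0));save(f,'s6.png',(205,110,345,265),4)"
```

```text
clock: 7.12
tool_pos: [0.5205, 0.1055, 0.0879]
eef_rot: [-0.024, 1.0, 0.0, 0.001]
wrist_force: [0.3, -1.1, 1.2]
width: 0.0006
grip_force: 0.5
clock: 7.95
tool_pos: [0.5179, 0.1386, 0.0866]
eef_rot: [-0.024, 1.0, -0.0, -0.0]
wrist_force: [-0.4, -0.6, 0.1]
width: 0.0006
grip_force: 0.0
t 7.95 plate x,y 0.0001 0.1431 tip z 0.0996 yaw err -0.0 F [-0.4 -0.6  0.1] w 0.0006094995321621257
[0.00380358 0.15763299 0.10627677]
red [-0.027734    0.09319266  0.01604645] [0.02526096 0.19300026 0.11305509]
```

View pics/s6.png

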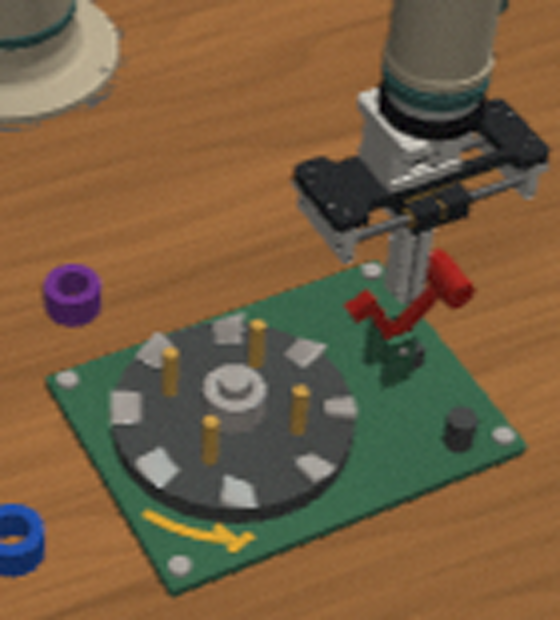

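The pawl is tipped up and staying: the bar is at (450,278) and the nose at (360,305). I'll rise and go to the wheel side, behind peg 2, and check that the pawl stays up on its own.

```bash
python3 -m creep '[[0,0,-3,0,0,0,0],[0,0,-6,0,0,0,0],[0,0,-9,0,0,0,0],[0.7,-3.5,-9,0,0,0,0],[1.4,-7,-9,0,0,0,0],[2.1,-10.5,-9,0,0,0,0],[2.8,-14,-9,0,0,0,0],[3.6,-17.6,-9,0,0,0,0],[4.4,-21.3,-9,0,0,0,0],[4.4,-21.3,-9,0,0,0,0]]'
python3 -m creep '[[0,0,3,0,0,0,0],[0,0,6,0,0,0,0],[0,0,9,0,0,0,0],[0,0,11,0,0,0,0],[0,0,12,0,0,0,0],[0,0,13,0,0,0,0],[0,0,13,0,0,0,0],[0,0,13,0,0,0,0],[0,0,13,0,0,0,0],[0,0,13,0,0,0,0]]'
python3 -c "
from h import *
pose();f=grab_frame('scene');q=red(f);print('red',q.min(0),q.max(0));finger(f)"
```

```text
clock: 8.83
tool_pos: [0.4833, -0.0825, 0.1768]
eef_rot: [-0.021, 1.0, -0.002, -0.0]
wrist_force: [0.3, 0.0, -0.4]
width: 0.0003
grip_force: 0.0
clock: 9.67
tool_pos: [0.485, -0.0762, 0.0475]
eef_rot: [-0.024, 1.0, -0.0, 0.001]
wrist_force: [0.4, 0.6, -1.0]
width: 0.0003
grip_force: 0.0
t 9.6667 plate x,y -0.0431 -0.0699 tip z 0.0605 yaw err -0.0 F [ 0.4  0.6 -1. ] w 0.00025159190898379515
red [-0.02270797  0.09413484  0.05433942] [0.02338679 0.1926386  0.11241365]
-0.04 7 [-0.029 -0.04  -0.039] [ 0.018 -0.003 -0.035]
-0.035 4 [ 0.004 -0.039 -0.035] [ 0.027 -0.018 -0.032]
-0.03 2 [ 0.023 -0.025 -0.029] [ 0.025 -0.024 -0.027]
-0.025 1 [ 0.006 -0.019 -0.024] [ 0.006 -0.019 -0.024]
-0.02 50 [-0.022 -0.025 -0.019] [ 0.03   0.039 -0.015]
-0.015 118 [-0.029 -0.024 -0.015] [ 0.03   0.039 -0.01 ]
-0.01 31 [-0.007 -0.02  -0.01 ] [ 0.028  0.028 -0.005]
-0.005 17 [-0.03  -0.013 -0.004] [ 0.01   0.039 -0.001]
-0.0 3 [ 0.001 -0.004  0.001] [0.01  0.027 0.004]
0.005 1 [0.001 0.027 0.008] [0.001 0.027 0.008]
0.01 6 [ 0.007 -0.009  0.01 ] [0.009 0.004 0.014]
0.015 6 [ 0.002 -0.006  0.015] [0.01  0.027 0.019]
0.02 11 [ 0.001 -0.014  0.02 ] [0.012 0.026 0.025]
0.025 11 [-0.011 -0.014  0.025] [0.011 0.027 0.03 ]
0.03 12 [-0.003 -0.015  0.03 ] [0.012 0.008 0.035]
0.035 10 [-0.008 -0.015  0.035] [0.011 0.012 0.04 ]
```

```bash
python3 -m creep '[[0,0.7,0,0,0,0,0],[0,1.3,0,0,0,0,0],[0,1.9,0,0,0,0,0],[0.2,2.5,0,0,0,0,0],[0.3,3.1,0,0,0,0,0],[0.5,3.7,0,0,0,0,0],[0.6,4.3,0,0,0,0,0],[0.6,4.7,0,0,0,0,0],[0.6,5,0,0,0,0,0],[0.6,5,0,0,0,0,0]]'
python3 -m creep '[[0,0,0,0,0,0,0],[0,-1,0,0,0,0,0],[0,-2,0,0,0,0,0],[0,-2,-3,0,0,0,0],[0,-2,-6,0,0,0,0],[0,-2,-9,0,0,0,0],[0,-2,-12,0,0,0,0],[3,-4,-13,0,0,0,0],[6,-6,-13,0,0,0,0],[9,-8,-13,0,0,0,0]]'
python3 - <<'E'
from h import *
pose();f=grab_frame('scene');q=red(f);print('red',q.min(0),q.max(0));save(f,'s7.png',(205,110,345,265),4)
P=cloud(f).reshape(-1,3);hsv=cv2.cvtColor(f["img"],cv2.COLOR_RGB2HSV)
m=cv2.inRange(hsv,(15,120,100),(28,255,255)).ravel()>0
d=P[:,:2]-hub;k=m&(P[:,2]>.05)&(P[:,2]<.09)&(np.hypot(*d.T)<.07)&(np.hypot(*d.T)>.035);a=np.degrees(np.arctan2(d[k]@L,d[k]@X))
b=np.round((a)/90)*90;
for v in np.unique(b):print(v,(b==v).sum(),a[b==v].mean().round(1))
E
```

```text
clock: 10.55
tool_pos: [0.476, -0.0255, 0.0468]
eef_rot: [-0.024, 1.0, 0.0, 0.0]
wrist_force: [-0.3, -0.3, -0.3]
width: 0.0002
grip_force: 0.0
clock: 11.38
tool_pos: [0.3899, -0.1125, 0.1778]
eef_rot: [-0.025, 1.0, -0.001, 0.001]
wrist_force: [0.4, -1.7, -0.3]
width: 0.0003
grip_force: 0.0
t 11.3833 plate x,y -0.1398 -0.1017 tip z 0.1908 yaw err -0.002 F [ 0.4 -1.7 -0.3] w 0.0002605374927527697
red [-0.03135925  0.0951171   0.01122956] [0.02286515 0.19235415 0.11310362]
-180.0 19 -176.4
-90.0 28 -88.4
-0.0 21 -4.0
90.0 22 86.5
180.0 4 177.6
```

View pics/s7.png

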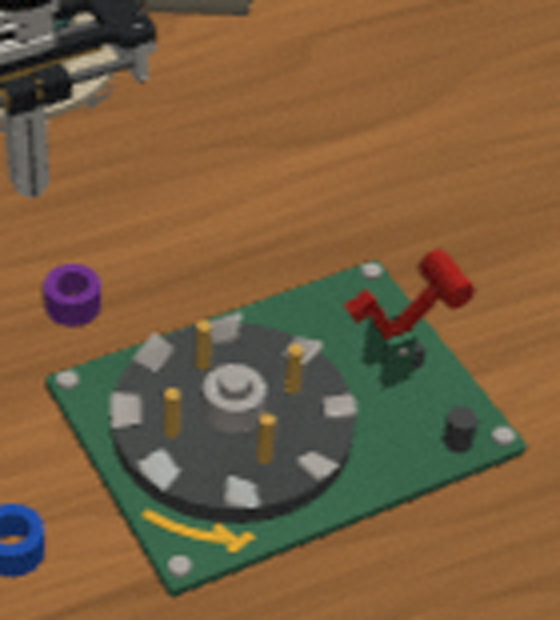

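The pegs now sit at about -88°, -4°, 86° and -179° in the plate frame, so the wheel is near -45°, one notch back. The pawl is still up and the collar and bushing are in place. Next I go round beyond the bar and tip it back.

```bash
python3 -m creep '[[-1.6,3.6,0,0,0,0,0],[-3.2,7.2,0,0,0,0,0],[-4.8,10.8,0,0,0,0,0],[-6.4,14.4,0,0,0,0,0],[-8,18,0,0,0,0,0],[-9.6,21.6,0,0,0,0,0],[-11.2,25.2,0,0,0,0,0],[-12.8,29,0,0,0,0,0],[-14,32.7,0,0,0,0,0],[-14,32.7,0,0,0,0,0]]'
python3 -m creep '[[0,0,0,0,0,0,0],[0,0,3,0,0,0,0],[0,0,6,0,0,0,0],[0,0,9,0,0,0,0],[0,0,10.2,0,0,0,0],[0,0,10.2,0,0,0,0],[0,0,10.2,0,0,0,0],[0,0,10.2,0,0,0,0],[0,-0.5,10.2,0,0,0,0],[0,-0.5,10.2,0,0,0,0]]'
python3 -c "
from h import *
pose()"
```

```text
clock: 12.27
tool_pos: [0.5167, 0.2285, 0.1761]
eef_rot: [-0.026, 1.0, 0.002, 0.001]
wrist_force: [0.5, -0.3, 0.3]
width: 0.0006
grip_force: 0.0
clock: 13.1
tool_pos: [0.5152, 0.2168, 0.0762]
eef_rot: [-0.024, 1.0, 0.0, 0.001]
wrist_force: [-0.3, 0.3, -0.3]
width: 0.0004
grip_force: 0.0
t 13.1 plate x,y 0.0011 0.2213 tip z 0.0892 yaw err 0.0 F [-0.3  0.3 -0.3] w 0.00041986918298117526
```

```bash
python3 -m creep '[[0,-0.6,0,0,0,0,0],[0,-1.2,0,0,0,0,0],[0,-1.8,0,0,0,0,0],[0,-2.3,0,0,0,0,0],[0,-2.8,0,0,0,0,0],[0,-3.3,0,0,0,0,0],[0,-3.8,0,0,0,0,0],[0,-4.3,0,0,0,0,0],[0,-4.8,0,0,0,0,0],[0,-5.1,0,0,0,0,0]]'
python3 -m creep '[[0,0,0,0,0,0,0],[0,0,0,0,0,0,0],[0,2,0,0,0,0,0],[0,4,0,0,0,0,0],[0,5.5,0,0,0,0,0],[0,5.5,-3,0,0,0,0],[0,5.5,-6,0,0,0,0],[0,5.5,-9,0,0,0,0],[3,5.5,-10,0,0,0,0],[6,5.5,-10,0,0,0,0]]'
python3 -c "
from h import *
pose();f=grab_frame('scene');q=red(f);b=q[q[:,2]>.1];print('bar',b.mean(0),b.min(0),b.max(0));n=q[q[:,1]<.095];print('nose',n.min(0),n.max(0));save(f,'s8.png',(205,120,345,265),4)"
```

```text
clock: 13.93
tool_pos: [0.5162, 0.1653, 0.0742]
eef_rot: [-0.024, 1.0, -0.0, -0.001]
wrist_force: [0.3, 0.3, -0.4]
width: 0.0006
grip_force: 0.0
clock: 14.77
tool_pos: [0.4567, 0.2197, 0.1776]
eef_rot: [-0.024, 1.0, 0.001, 0.003]
wrist_force: [-0.2, -0.3, 0.2]
width: 0.0003
grip_force: 0.0
t 14.7667 plate x,y -0.0572 0.227 tip z 0.1906 yaw err 0.0 F [-0.2 -0.3  0.2] w 0.0003191575580585725
bar [0.00515955 0.11466238 0.1188418 ] [-0.0236312   0.10398126  0.10018077] [0.02441038 0.1281456  0.12769357]
nose [-0.00657569  0.07182945  0.03403646] [0.00927806 0.09425979 0.05876965]
```

View pics/s8.png

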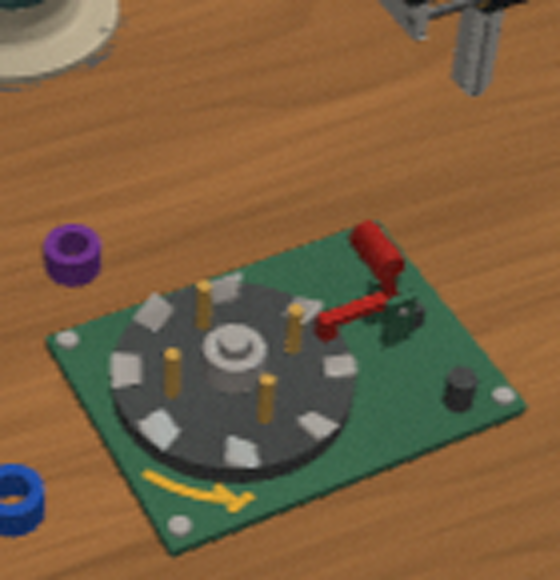

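The pawl is fully down: its bar readings match the initial ones, and the nose at (325,325) lies between teeth at wheel-face height. The collar and bushing are in place and the gripper is clear, so I'll hand the job in.

```bash
python3 -c "
from station import env
print(env.finish_job())"
```

```text
the job is handed in; nothing more can be done
None
```

I lifted the pawl, turned the wheel back one notch and dropped the pawl fully into it. I handed the job in at about 15 s of the 58 s, with the collar and bushing in place; the first two tries at lifting the pawl failed because the shut fingertips rode onto the bar, peaking at about 28 N at the wrist.

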